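# Set and lock an airbrush air regulator

## Task

Turn the orange regulator knob, still pushed in, until its white pointer stands at the red mark on its dial, then pull the knob straight up, out to its stop, to lock it there, and let go. Leave the blue regulator's knob as it is and do not knock the other things on the bench about.

Things in the scene. Friction and masses are not known exactly. Their poses are not given: they have to be found in the camera images.
- orange_regulator: Aluminium air regulator fixed to the bench: 100 mm square foot, white dial disc 124 mm wide whose face is 106 mm above the bench, orange knob on top. Origin on the bench, on the knob's vertical axis. The knob: a round skirt 70 mm wide and 8 mm thick, 2 mm above the dial, carrying an upright grip bar 66 mm long, 18 mm wide and 38 mm tall.
- orange_grip (a point): The orange knob's grip point, in its bar, on the vertical turning axis: 25 mm above the skirt's top, 13 mm below the bar's top, 141 mm above the bench with the knob pushed in; it rises with the knob. x runs along the bar towards the pointer, y across the bar, z up.
- orange_pointer (a point): Tip of the white pointer at one end of the orange knob's bar, 42 mm from the knob's axis. It turns and rises with the knob; same axes as orange_grip.
- orange_mark_tip (a point): Middle of the inner edge of the red mark, a 14 mm wide, 16 mm long, 3 mm thick red block fixed on the white dial, this edge 46 mm from the knob's axis. Its x axis points straight outward from the knob's axis, z up. The pointer is at the mark when its tip lies opposite this edge, within the red block's width.
- orange_turn (a joint): Rotation of the orange knob, rad, 0 to 4.6; it grows as the knob turns clockwise seen from above. The red mark lies 0.5 to 1.5 rad clockwise of the start. Stiff (0.1 N m); stays where it is left.
- orange_pull (a joint): How far the orange knob is pulled up out of its regulator, m: 0 pushed in (the start), 0.018 fully out against its stop. It moves straight up along the axis against about 5 N of friction and stays where it is left; out, a yellow sleeve shows below the skirt. It is not keyed: twisted hard, it would still turn when out.
- blue_pointer (a point): Tip of the pointer of the blue knob, the same kind of knob on a second, identical regulator (green mark), standing 0.26 to 0.44 m to one side of the orange one. It is already set and pulled out; leave it.
- spray_bottle: White spray bottle with yellow head, 72 mm wide, 195 mm tall; a loose bystander. Origin at its underside.
- mixing_cup: Grey open plastic cup, 56 mm wide, 60 mm tall, standing between the regulators; a loose bystander. Origin at its underside.
- tape_roll: Cream roll of masking tape lying flat, 110 mm across, 24 mm thick; a loose bystander. Origin at its underside.
- airbrush: Steel airbrush lying down, about 165 mm long, 26 mm high; a loose bystander. Origin at its underside.
- paint_jar: Red paint jar with black cap, 56 mm wide, 70 mm tall; a loose bystander. Origin at its underside.
- thinner_can: Aluminium can, 80 mm wide, 110 mm tall; a loose bystander. Origin at its underside.
- putty_tub: Orange round tub, 100 mm wide, 40 mm tall; a loose bystander. Origin at its underside.
- screwdriver: Screwdriver about 200 mm long lying on the bench; a loose bystander.
Mind the look-alikes: they are no part of the job. Leave any brown look-alike of the orange_regulator alone.

How it is judged:
By the outcome, as a careful person would: the job done as asked, in the order asked, and still so for the second after the job is handed in, with the robot touching nothing.
It also fails if it takes over 35 s, if anything falls off the work surface, if the arm or the gripper's body presses on something with over 40 N, if the wrist force passes 120 N, or if a joint passes its speed limit or range.

## Robot

A 6-joint arm with a two-finger parallel gripper is mounted at the origin on the work surface. World frame = base frame: x ahead of the robot, y to its left, z up, the work surface at z = 0. Lengths are in m, angles in degrees, forces in N, time in s.
With the tool pointing down it reaches from about 0.275 to 0.875 m from the base axis. Payload 12.5 kg.
Tool frame: the origin (TCP) lies midway between the tips of the shut fingers; the grasp point (between the pads) lies grip_depth behind it (grip_depth is the distance from the TCP to the grasp point, in m); z points along the fingers, y is the line along which they close (so a half turn about z gives the same grasp; the last joint's range is limited). The gripper opens to 85 mm and grips with 20 to 120 N. Pads are 22 mm wide; open, the fingers measure 114 mm over their backs; the gripper's body (76 mm by 85 mm) begins 54 mm behind the grasp point. The pads swing forward as they close: fully open they stand 13 mm farther back than shut.
Start: joints at [-71.711, 20.094, 94.641, -0, 65.266, -4.847], TCP at [0.216, -0.506, 0.199] pointing down, gripper open.
Joint ranges: [-157.81, 157.81], [-45, 120.19], [0.68, 151.7], [-89.99, 269.99], [4.06, 180], [-164.3, 164.3]. Speed limits (degrees/s): [127.2, 127.2, 159.86, 180, 180, 180].

## Interface

Orientations are given as a 3x3 rotation matrix whose columns are the frame's x, y, z axes.
In Python, from rig import get_state, get_image, sign_off, grip_depth gives the robot as it stands.
- The arm moves only by the tool carry_out, never from a script. Its argument "moves" is a list of rows, each an object of numbers: "ax", "ay", "az": the turn, a rotation vector about the world's x, y, z normalised to -1 to 1, where 1 is 6 degrees; "x", "y", "z": the shift along the world's x, y, z normalised to -1 to 1, where 1 is 20 mm; "gripper": the finger opening in mm, from 0 to 85.4. A call has exactly 8 rows; each row shifts and turns the commanded pose from where the row before left it; what a row does not reach is not made up. A row lasts 1/10 s, in which the tool goes at most 50 mm and 8.59 degrees, less where a joint would pass 70% of its speed; a pose out of reach is approached as far as the arm can. A call with a number of a shift or a turn outside -1 to 1 is refused whole. A call with a gripper value outside its range is refused whole. The fingers move at their own pace and stop on an object; the grip force is fixed at half the most. Time passes only in rows, so rows that do not move let the fingers close, or fill a call up. It gives the time, the measured TCP pose, the force, the opening and the grip force at its end, in the units of the state.
- get_state(): the state, without advancing time (a new reading comes with each control period).
- get_image(name): name is "side" or "top"; returns a dict with "frame" (384x512x3 uint8, red, green, blue), "mtx" (3x3 intrinsics, pixels), "xyz" and "attitude" of the camera in the world. Camera axes: x right, y down, z forward; pixel columns grow to the right and rows downward; lengths in m; the calibration is good to about 2 mm. A picture is of the moment at which its call begins. There is no depth.
- sign_off(): hands the job in; it is judged then, once.
The state is a dict: "clock": time; "joint_pos": joint angles; "joint_vel": joint speeds; "tau": joint torques, N m; "tool_pos": TCP position; "tool_rot": TCP orientation; "ft_force": force on the tool from outside, world axes, zero at the start; "wrist_torque": the same for the moment, N m; "gripper_width": finger opening in m; "grip_force": force on a finger pad.
Only numpy, scipy, OpenCV 4.12 (cv2) and the standard library are available. Lean on these libraries where they do the work, as an engineer would, in place of code of your own. Each camera call takes 0.05 s, during which the arm holds its last target. There are 200 camera calls.

## Working session

There is one attempt and no reset: what is moved stays moved. The work goes in short steps, Python scripts to look and compute and a tool call to move; the robot and the scene stay as the last step left them, time stands still between calls to the robot, and variables do not carry over. Pictures are saved under pics/ and viewed, at most 11 in all, crops included, and the job is handed in when it is done.

Besides the shell and the picture viewer there is one more tool, called after "Call:" as a command line: name --argument value ..., lists and objects as JSON in quotes. carry_out: Moves the arm, as the interface text tells. Its arguments: {"type":"object","properties":{"moves":{"type":"array","items":{"type":"object","properties":{"ax":{"type":"number","minimum":-1,"maximum":1},"ay":{"type":"number","minimum":-1,"maximum":1},"az":{"type":"number","minimum":-1,"maximum":1},"x":{"type":"number","minimum":-1,"maximum":1},"y":{"type":"number","minimum":-1,"maximum":1},"z":{"type":"number","minimum":-1,"maximum":1},"gripper":{"type":"number"}}}}},"required":["moves"]}

```bash
mkdir -p pics; cat > h.py <<'E'
import numpy as np, cv2
from rig import get_state, get_image, sign_off, grip_depth
def ray(im,u,v):
    d=np.linalg.inv(im["mtx"])@[u,v,1.]; return np.array(im["xyz"]),np.array(im["attitude"])@d
def onplane(im,u,v,z):
    o,d=ray(im,u,v); return o+d*(z-o[2])/d[2]
def tri(a,ua,b,ub):
    o1,d1=ray(a,*ua);o2,d2=ray(b,*ub)
    t=np.linalg.lstsq(np.c_[d1,-d2],o2-o1,rcond=None)[0]
    p,q=o1+t[0]*d1,o2+t[1]*d2; return (p+q)/2,np.linalg.norm(p-q)
E
python3 - <<'E'
from h import *
import pickle
t=get_image("top");s=get_image("side");pickle.dump((t,s),open("a.pkl","wb"))
for n,i in(("top",t),("side",s)):
    cv2.imwrite(f"pics/{n}1.png",cv2.resize(i["frame"][:,:,::-1],(800,600)))
    print(n,np.round(i["xyz"],3),np.round(i["attitude"],2).tolist(),i["mtx"])
print(grip_depth,get_state())
E
```

```text
top [0.298 0.014 1.457] [[-0.03, -0.99, 0.15], [-1.0, 0.03, 0.01], [-0.01, -0.15, -0.99]] [[469.05687092   0.         254.96281828]
 [  0.         469.05687092 189.64566411]
 [  0.           0.           1.        ]]
side [-0.015  0.521  0.947] [[-0.71, -0.52, 0.48], [-0.71, 0.53, -0.46], [-0.02, -0.67, -0.74]] [[374.02470544   0.         251.00092202]
 [  0.         374.02470544 193.653095  ]
 [  0.           0.           1.        ]]
0.0187 {'clock': 0.1, 'joint_pos': array([-7.17113894e+01,  2.01205252e+01,  9.46745676e+01,  5.15358431e-04,
        6.52674581e+01, -4.84479069e+00]), 'joint_vel': array([ 0.01589557, -0.12650694, -0.05739012,  0.04682692, -0.07781896,
        0.0921682 ]), 'tau': array([-1.78103676e-05, -5.06836152e+01, -2.91877878e+01, -1.18723560e-04,
        2.60187240e-03,  7.29363160e-05]), 'tool_pos': array([ 0.21601651, -0.50541983,  0.1983107 ]), 'tool_rot': array([[ 9.19594120e-01,  3.92869624e-01, -3.34828606e-04],
       [ 3.92869754e-01, -9.19593539e-01,  1.03913786e-03],
       [ 1.00339477e-04, -1.08712909e-03, -9.99999404e-01]]), 'ft_force': array([ 0.7589565 ,  0.03037404, -0.20612583]), 'wrist_torque': array([ 0.0298657 ,  0.00193868, -0.00296762]), 'grip_force': 0.0, 'gripper_width': 0.08520216800060325}
```

View pics/top1.png

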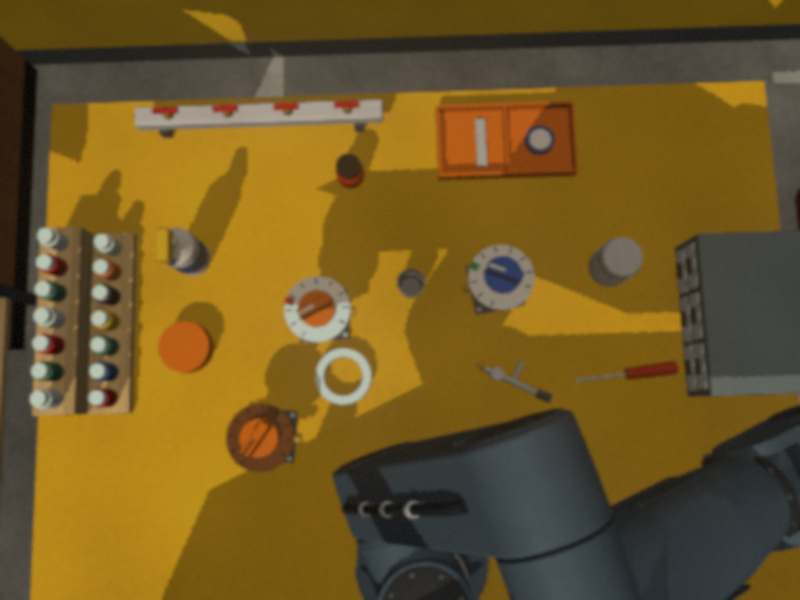

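View pics/side1.png

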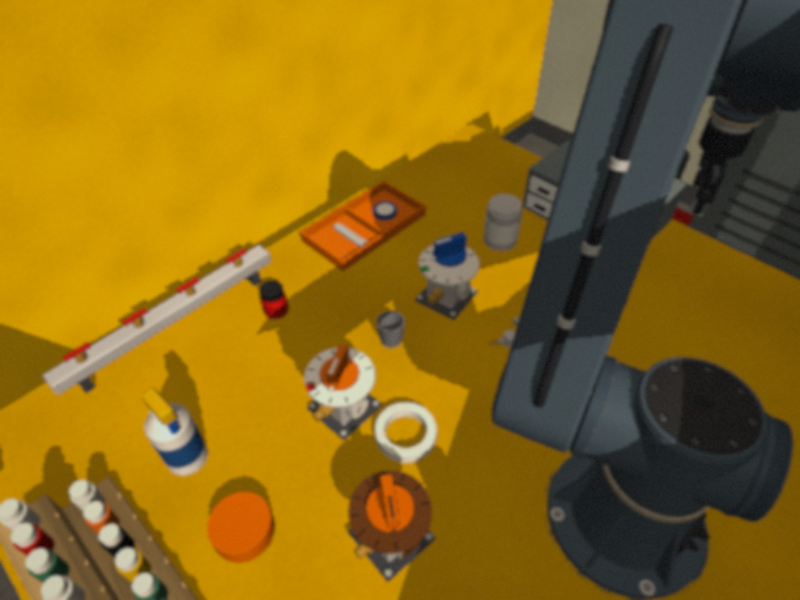

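The top view shows the orange regulator with its white dial at (317,309) and the red mark at about (290,300). The brown look-alike is at (262,438). The side view shows the orange regulator at (340,375). I'll crop both.

```bash
python3 - <<'E'
from h import *
import pickle
t,s=pickle.load(open("a.pkl","rb"))
f=.64
a=t["frame"][170:226,172:232];b=s["frame"][215:271,188:248]
c=np.hstack([cv2.resize(x,(400,373),interpolation=cv2.INTER_CUBIC) for x in(a,b)])
cv2.imwrite("pics/crop1.png",c[:,:,::-1])
# dial ellipse: white low-saturation bright blob; red mark
for n,im,(u0,u1,v0,v1) in(("top",t,(172,232,170,226)),("side",s,(188,248,215,271))):
    r=im["frame"][v0:v1,u0:u1]; h=cv2.cvtColor(r,cv2.COLOR_RGB2HSV)
    w=((h[...,1]<70)&(h[...,2]>120)).astype(np.uint8)
    red=(((h[...,0]<4)|(h[...,0]>172))&(h[...,1]>140)&(h[...,2]>60)).astype(np.uint8)
    org=((h[...,0]>=4)&(h[...,0]<14)&(h[...,1]>120)).astype(np.uint8)
    for k,m in(("w",w),("red",red),("org",org)):
        nn,l,st,ce=cv2.connectedComponentsWithStats(m)
        for i in range(1,nn):
            if st[i,4]>5: print(n,k,st[i],ce[i]+[u0,v0])
E
```

```text
top w [ 10   8  42  41 863] [203.69988413 199.42757822]
top w [38 53 20  3 46] [219.2173913  224.19565217]
top org [ 19  16  23  23 369] [202.66937669 196.66666667]
top org [10 20  6  4 17] [184.41176471 191.70588235]
side w [  8   9  44  47 949] [219.59325606 247.63540569]
side w [51 41  3  4  8] [240.  257.5]
side w [53 46  7 10 48] [244.64583333 266.70833333]
side red [ 9 31  4  4 11] [198.45454545 247.        ]
side org [ 17   6  25  29 381] [216.51181102 236.55380577]
side org [ 8 31  2  5  6] [196.5 248. ]
```

View pics/crop1.png

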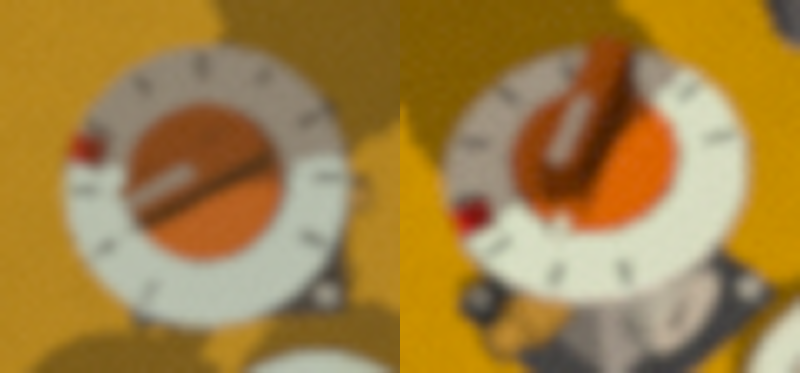

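The crop shows a white stripe on the bar top. It runs from about (192,172) at the centre to about (130,205) at the outer end in the top crop, with the red mark at (87,150). In the side crop the stripe runs (588,98)–(558,163), the mark is at (472,215) and the pointer tip at (560,222). The turn needed is clockwise, about 40°.

```bash
python3 - <<'E'
from h import *
import pickle
t,s=pickle.load(open("a.pkl","rb"))
k=60/400
T=lambda x,y:(172+x*k-.43,170+y*k-.43)
S=lambda x,y:(188+(x-400)*k-.43,215+y*k-.43)
c=[]
for n,im,(u0,u1,v0,v1) in(("top",t,(172,232,170,226)),("side",s,(188,248,215,271))):
    h=cv2.cvtColor(im["frame"],cv2.COLOR_RGB2HSV); m=np.zeros(h.shape[:2],np.uint8)
    m[v0:v1,u0:u1]=((h[...,1]<90)&(h[...,2]>75))[v0:v1,u0:u1]
    m=cv2.morphologyEx(m,cv2.MORPH_OPEN,np.ones((3,3)))
    cs=max(cv2.findContours(m,0,1)[0],key=cv2.contourArea)
    e=cv2.fitEllipse(cv2.convexHull(cs));print(n,e);c.append(e[0])
# ellipse by eye from crop: top centre ~ (207,187), side ~ (596,173)
P=lambda p:(np.round(p[0],4),round(p[1],4))
print("dial fit",P(tri(t,c[0],s,c[1])),"eye",P(tri(t,T(207,187),s,S(596,173))))
print("on .106",onplane(t,*c[0],.106),onplane(s,*c[1],.106))
mk=tri(t,T(87,150),s,S(472,215));print("mark",P(mk))
i=tri(t,T(194,171),s,S(588,97));o=tri(t,T(129,206),s,S(557,164));print("stripe",P(i),P(o))
A=lambda v:np.degrees(np.arctan2(v[1],v[0]))
for cc in (onplane(t,*c[0],.106),onplane(s,*c[1],.106)):
    print("markang",A(onplane(t,*T(87,150),.109)-cc),A(onplane(s,*S(472,215),.109)-cc))
for im,a,b in((t,T(194,171),T(129,206)),(s,S(588,97),S(557,164))):
    print("ptr",A(onplane(im,*b,.154)-onplane(im,*a,.154)),onplane(im,*a,.154),onplane(im,*b,.154))
print("bar edge dir",A(onplane(t,*T(140,218),.154)-onplane(t,*T(270,158),.154)))
E
```

```text
top ((203.7126922607422, 198.97706604003906), (42.123043060302734, 45.63520431518555), 137.28604125976562)
side ((218.36094665527344, 245.20172119140625), (44.400230407714844, 49.367794036865234), 160.90496826171875)
dial fit (array([0.4801, 0.1796, 0.0758]), np.float64(0.0006)) eye (array([0.4816, 0.1804, 0.0978]), np.float64(0.0002))
on .106 [0.47637056 0.17615987 0.106     ] [0.46273083 0.1912313  0.106     ]
mark (array([0.4986, 0.2318, 0.1043]), np.float64(0.0002))
stripe (array([0.4814, 0.1792, 0.1495]), np.float64(0.0005)) (array([0.4679, 0.2075, 0.1457]), np.float64(0.0002))
markang 68.59041828930418 71.41859647431896
markang 48.587951649766815 52.04885845131739
ptr 116.97130950345611 [0.48092973 0.17882272 0.154     ] [0.4669138  0.20636461 0.154     ]
ptr 117.6761925364345 [0.47836436 0.18106314 0.154     ] [0.46280886 0.21072194 0.154     ]
bar edge dir 113.35699602946283
```

Call:
carry_out --moves '[{"z":1,"y":0.5},{"z":1,"y":1,"x":0.4,"az":0.45},{"z":1,"y":1,"x":0.4,"az":0.45},{"z":1,"y":1,"x":0.4,"az":0.45},{"z":0.5,"y":1,"x":0.4,"az":0.45},{"y":1,"x":0.4,"az":0.45},{"y":1,"x":0.4,"az":0.45},{"y":1,"x":0.4,"az":0.45}]'

```text
invalid input
```

Call:
carry_out --moves '[{"y":1,"x":0.4,"az":0.45},{"y":1,"x":0.4,"az":0.45},{"y":1,"x":0.4,"az":0.45},{"y":1,"x":0.4,"az":0.45},{"y":1,"x":0.4,"az":0.45},{"y":1,"x":0.4,"az":0.45},{"y":1,"x":0.4,"az":0.45},{"y":1,"x":0.4,"az":0.45}]'

```text
invalid input
```

Call:
carry_out --moves '[{"y":1,"x":0.4,"az":0.45},{"y":1,"x":0.4,"az":0.45},{"y":1,"x":0.4,"az":0.45},{"y":1,"x":0.4,"az":0.45},{"y":1,"x":0.4,"az":0.45},{"y":1,"x":0.4,"az":0.45},{"y":1,"x":0.4,"az":0.45},{"y":1,"x":0.4,"az":0.45}]'

```text
invalid input
```

Call:
carry_out --moves '[{"y":1,"x":0.4,"az":0.45},{"y":1,"x":0.4,"az":0.45},{"y":1,"x":0.4,"az":0.45},{"y":1,"x":0.4,"az":0.45},{"y":1,"x":0.4,"az":0.45},{"y":1,"x":0.4,"az":0.45},{"y":1,"x":0.4,"az":0.45},{}]'

```text
invalid input
```

Call:
carry_out --moves '[{"x":0,"y":0.5,"z":1,"ax":0,"ay":0,"az":0,"gripper":85},{"x":0.4,"y":1,"z":1,"ax":0,"ay":0,"az":0.45,"gripper":85},{"x":0.4,"y":1,"z":1,"ax":0,"ay":0,"az":0.45,"gripper":85},{"x":0.4,"y":1,"z":1,"ax":0,"ay":0,"az":0.45,"gripper":85},{"x":0.4,"y":1,"z":0.5,"ax":0,"ay":0,"az":0.45,"gripper":85},{"x":0.4,"y":1,"z":0,"ax":0,"ay":0,"az":0.45,"gripper":85},{"x":0.4,"y":1,"z":0,"ax":0,"ay":0,"az":0.45,"gripper":85},{"x":0.4,"y":1,"z":0,"ax":0,"ay":0,"az":0.45,"gripper":85}]'

```text
clock: 0.9
tool_pos: [0.2722, -0.3548, 0.2886]
tool_rot: [[0.741, 0.671, -0.0], [0.671, -0.741, 0.0], [0.0, -0.0, -1.0]]
ft_force: [0.5, -0.8, -0.2]
gripper_width: 0.0857
grip_force: 0.0
```

Call:
carry_out --moves '[{"x":0.4,"y":1,"z":0,"ax":0,"ay":0,"az":0.46,"gripper":85},{"x":0.4,"y":1,"z":0,"ax":0,"ay":0,"az":0.46,"gripper":85},{"x":0.4,"y":1,"z":0,"ax":0,"ay":0,"az":0.46,"gripper":85},{"x":0.4,"y":1,"z":0,"ax":0,"ay":0,"az":0.46,"gripper":85},{"x":0.4,"y":1,"z":0,"ax":0,"ay":0,"az":0.46,"gripper":85},{"x":0.4,"y":1,"z":0,"ax":0,"ay":0,"az":0.46,"gripper":85},{"x":0.4,"y":1,"z":0,"ax":0,"ay":0,"az":0.46,"gripper":85},{"x":0.4,"y":1,"z":0,"ax":0,"ay":0,"az":0.46,"gripper":85}]'

```text
clock: 1.7
tool_pos: [0.3362, -0.1948, 0.2886]
tool_rot: [[0.435, 0.901, -0.0], [0.901, -0.435, 0.0], [0.0, -0.0, -1.0]]
ft_force: [-0.4, -0.5, -0.2]
gripper_width: 0.0852
grip_force: 0.0
```

Call:
carry_out --moves '[{"x":0.4,"y":1,"z":0,"ax":0,"ay":0,"az":0.46,"gripper":85},{"x":0.4,"y":1,"z":0,"ax":0,"ay":0,"az":0.46,"gripper":85},{"x":0.4,"y":1,"z":0,"ax":0,"ay":0,"az":0.46,"gripper":85},{"x":0.4,"y":1,"z":0,"ax":0,"ay":0,"az":0.46,"gripper":85},{"x":0.4,"y":1,"z":0,"ax":0,"ay":0,"az":0.46,"gripper":85},{"x":0.4,"y":1,"z":0,"ax":0,"ay":0,"az":0.46,"gripper":85},{"x":0.4,"y":1,"z":0,"ax":0,"ay":0,"az":0.46,"gripper":85},{"x":0.4,"y":1,"z":0,"ax":0,"ay":0,"az":0.46,"gripper":85}]'

```text
clock: 2.5
tool_pos: [0.4002, -0.0348, 0.2886]
tool_rot: [[0.064, 0.998, -0.0], [0.998, -0.064, 0.0], [0.0, -0.0, -1.0]]
ft_force: [0.5, 0.3, -0.4]
gripper_width: 0.0846
grip_force: 0.0
```

Call:
carry_out --moves '[{"x":0.4,"y":1,"z":0,"ax":0,"ay":0,"az":0.46,"gripper":85},{"x":0.4,"y":1,"z":0,"ax":0,"ay":0,"az":0.46,"gripper":85},{"x":0.4,"y":1,"z":0,"ax":0,"ay":0,"az":0.46,"gripper":85},{"x":0.4,"y":1,"z":0,"ax":0,"ay":0,"az":0.46,"gripper":85},{"x":0.4,"y":1,"z":0,"ax":0,"ay":0,"az":0.46,"gripper":85},{"x":0.4,"y":1,"z":0,"ax":0,"ay":0,"az":0.46,"gripper":85},{"x":0.4,"y":1,"z":0,"ax":0,"ay":0,"az":0.46,"gripper":85},{"x":0.4,"y":1,"z":0,"ax":0,"ay":0,"az":0.46,"gripper":85}]'

```text
clock: 3.3
tool_pos: [0.4642, 0.1251, 0.2885]
tool_rot: [[-0.316, 0.949, -0.001], [0.949, 0.316, -0.0], [0.0, -0.001, -1.0]]
ft_force: [0.1, -0.1, -0.6]
gripper_width: 0.0851
grip_force: 0.0
```

Call:
carry_out --moves '[{"x":0.3,"y":0.9,"z":0,"ax":0,"ay":0,"az":0.42,"gripper":70},{"x":0.3,"y":0.9,"z":0,"ax":0,"ay":0,"az":0.42,"gripper":60},{"x":0.25,"y":0.9,"z":-0.5,"ax":0,"ay":0,"az":0.43,"gripper":60},{"x":0,"y":0,"z":-1,"ax":0,"ay":0,"az":0,"gripper":60},{"x":0,"y":0,"z":-1,"ax":0,"ay":0,"az":0,"gripper":60},{"x":0,"y":0,"z":-1,"ax":0,"ay":0,"az":0,"gripper":60},{"x":0,"y":0,"z":-1,"ax":0,"ay":0,"az":0,"gripper":60},{"x":0,"y":0,"z":0,"ax":0,"ay":0,"az":0,"gripper":60}]'

```text
clock: 4.1
tool_pos: [0.4797, 0.1778, 0.1964]
tool_rot: [[-0.437, 0.9, -0.005], [0.9, 0.437, -0.001], [0.001, -0.005, -1.0]]
ft_force: [-0.9, -0.4, 0.7]
gripper_width: 0.06
grip_force: 0.0
```

```bash
python3 - <<'E'
from h import *
s=get_image("side")["frame"]
cv2.imwrite("pics/s2.png",cv2.resize(s[170:290,150:310],(800,600),interpolation=cv2.INTER_CUBIC)[:,:,::-1])
E
```

```text
(no output)
```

View pics/s2.png

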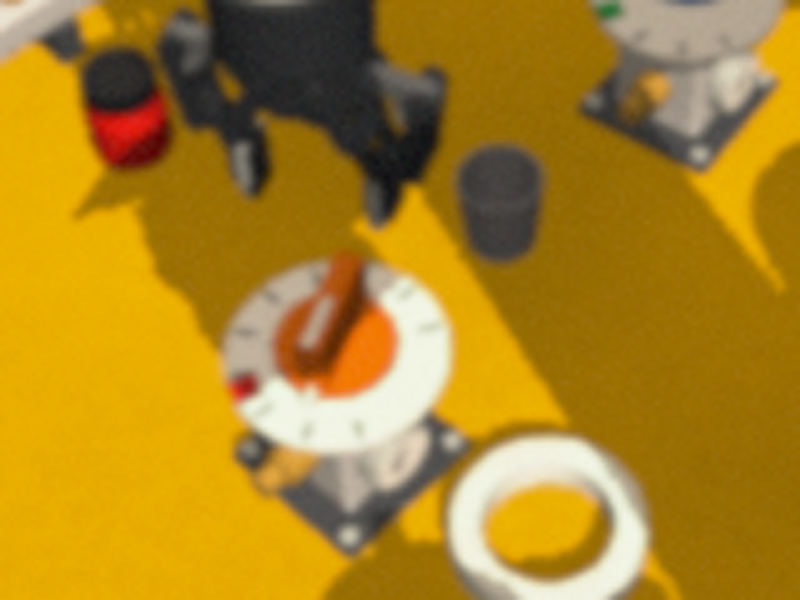

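The fingers straddle the view at about (245,180) and (380,210), with the bar centre at about (328,300). I'll check that by projecting the TCP.

```bash
python3 - <<'E'
from h import *
s=get_image("side");R=np.array(s["attitude"])
st=get_state();print(st["tool_pos"],st["tool_rot"][:,1])
for p in([.4797,.1778,.1964],[.4797,.1778,.205],[.481,.18,.154],[.481,.18,.106]):
    q=s["mtx"]@(R.T@(np.array(p)-s["xyz"]));q=q[:2]/q[2];print(p,(q-[150,170])*5)
h=cv2.cvtColor(s["frame"],cv2.COLOR_RGB2HSV)
E
```

```text
[0.48116262 0.17825849 0.19913065] [ 8.99590703e-01  4.36733821e-01 -3.68840632e-04]
[0.4797, 0.1778, 0.1964] [324.50257653 240.8505668 ]
[0.4797, 0.1778, 0.205] [322.95959117 230.35649117]
[0.481, 0.18, 0.154] [327.06217609 291.62554331]
[0.481, 0.18, 0.106] [334.96857385 344.23421315]
```

Call:
carry_out --moves '[{"x":0,"y":0,"z":-1,"ax":0,"ay":0,"az":0,"gripper":60},{"x":0,"y":0,"z":-1,"ax":0,"ay":0,"az":0,"gripper":60},{"x":0,"y":0,"z":-0.75,"ax":0,"ay":0,"az":0,"gripper":60},{"x":0,"y":0,"z":0,"ax":0,"ay":0,"az":0,"gripper":50},{"x":0,"y":0,"z":0,"ax":0,"ay":0,"az":0,"gripper":40},{"x":0,"y":0,"z":0,"ax":0,"ay":0,"az":0,"gripper":36},{"x":0,"y":0,"z":0,"ax":0,"ay":0,"az":0,"gripper":36},{"x":0,"y":0,"z":0,"ax":0,"ay":0,"az":0,"gripper":36}]'

```text
clock: 5.0
tool_pos: [0.4814, 0.1783, 0.1444]
tool_rot: [[-0.437, 0.9, 0.001], [0.9, 0.437, 0.0], [-0.0, 0.001, -1.0]]
ft_force: [-0.1, 0.3, -0.2]
gripper_width: 0.0359
grip_force: 0.0
```

```bash
python3 - <<'E'
from h import *
s=get_image("side")["frame"];t=get_image("top")["frame"]
a=cv2.resize(s[205:275,180:250],(400,400),interpolation=cv2.INTER_CUBIC);b=cv2.resize(t[163:233,168:238],(400,400),interpolation=cv2.INTER_CUBIC)
cv2.imwrite("pics/s3.png",np.hstack([a,b])[:,:,::-1])
E
```

```text
(no output)
```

View pics/s3.png

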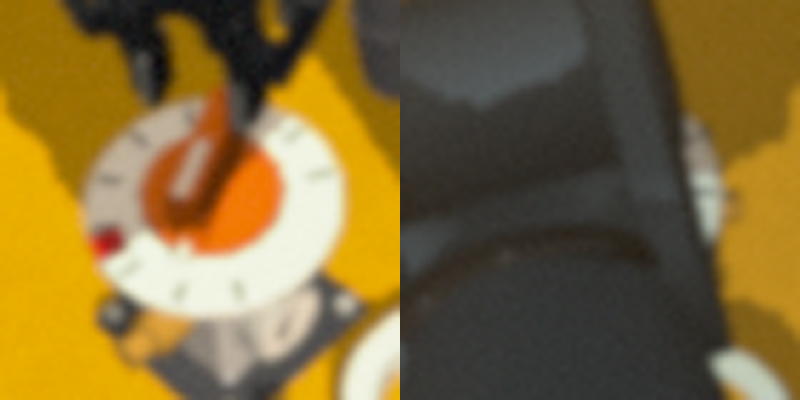

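The fingers straddle the bar in the side crop, with tips at about (150,105) and (245,120). The top view is blocked by the arm. I'll go lower and look closer.

Call:
carry_out --moves '[{"x":0,"y":0,"z":-0.5,"ax":0,"ay":0,"az":0,"gripper":36},{"x":0,"y":0,"z":-0.5,"ax":0,"ay":0,"az":0,"gripper":36},{"x":0,"y":0,"z":0,"ax":0,"ay":0,"az":0,"gripper":36},{"x":0,"y":0,"z":0,"ax":0,"ay":0,"az":0,"gripper":36},{"x":0,"y":0,"z":0,"ax":0,"ay":0,"az":0,"gripper":36},{"x":0,"y":0,"z":0,"ax":0,"ay":0,"az":0,"gripper":36},{"x":0,"y":0,"z":0,"ax":0,"ay":0,"az":0,"gripper":36},{"x":0,"y":0,"z":0,"ax":0,"ay":0,"az":0,"gripper":36}]'

```text
clock: 5.9
tool_pos: [0.4812, 0.1783, 0.1239]
tool_rot: [[-0.437, 0.9, 0.0], [0.9, 0.437, 0.0], [-0.0, 0.0, -1.0]]
ft_force: [-1.0, 0.3, 0.2]
gripper_width: 0.0361
grip_force: 0.0
```

```bash
python3 - <<'E'
from h import *
s=get_image("side");f=s["frame"];R=np.array(s["attitude"])
f=np.clip(f.astype(float)**.6*9,0,255).astype(np.uint8)
cv2.imwrite("pics/s4.png",cv2.resize(f[200:260,180:260],(800,600),interpolation=cv2.INTER_CUBIC)[:,:,::-1])
st=get_state();p=st["tool_pos"];r=st["tool_rot"]
for a in(0,.018,-.018):
  for b in (-.011,.011):
    q=s["mtx"]@(R.T@(p+a*r[:,1]+b*r[:,0]+[0,0,.005]-s["xyz"]));q=q[:2]/q[2];print(a,b,(q-[180,200])*10)
E
```

```text
0 -0.011 [382.56464541 303.63904657]
0 0.011 [351.07608458 366.85990552]
0.018 -0.011 [321.44297995 286.804066  ]
0.018 0.011 [289.24624998 349.53007372]
-0.018 -0.011 [444.19333035 320.61367751]
-0.018 0.011 [413.4259167  384.33548361]
```

View pics/s4.png

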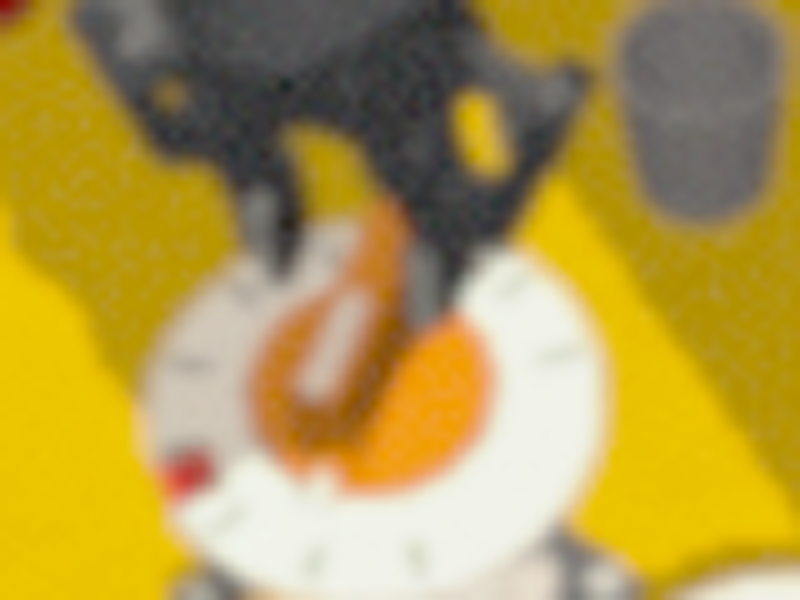

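The fingers appear higher or farther along the bar than the reported TCP predicts: the tips are about 6 px above the prediction at (285,275) and (430,325). I'll use the start image to tell which it is.

```bash
python3 - <<'E'
from h import *
import pickle
t,s=pickle.load(open("a.pkl","rb"));R=np.array(s["attitude"])
P=lambda p:(lambda q:q[:2]/q[2])(s["mtx"]@(R.T@(np.array(p)-s["xyz"])))
p=np.array([.216,-.5054,.1983]);x=np.array([.9196,.3929,0]);y=np.array([.3929,-.9196,0])
o=np.array([410,75])
for z in(0,.013,.033):
  print(z,[((P(p+a*y+b*x+[0,0,z])-o)*10).round().tolist() for a in(-.048,.048) for b in(-.011,.011)])
print("body",((P(p+[0,0,.073])-o)*10).round())
f=s["frame"][75:135+10,410:490];f=np.clip(f.astype(float)**.6*9,0,255).astype(np.uint8)
cv2.imwrite("pics/s5.png",cv2.resize(f[:60+10],(685,600),interpolation=cv2.INTER_CUBIC)[:,:,::-1])
E
```

```text
0 [[328.0, 745.0], [250.0, 727.0], [346.0, 554.0], [271.0, 538.0]]
0.013 [[344.0, 711.0], [265.0, 694.0], [361.0, 520.0], [286.0, 505.0]]
0.033 [[369.0, 659.0], [289.0, 641.0], [385.0, 468.0], [309.0, 453.0]]
body [388. 443.]
```

View pics/s5.png

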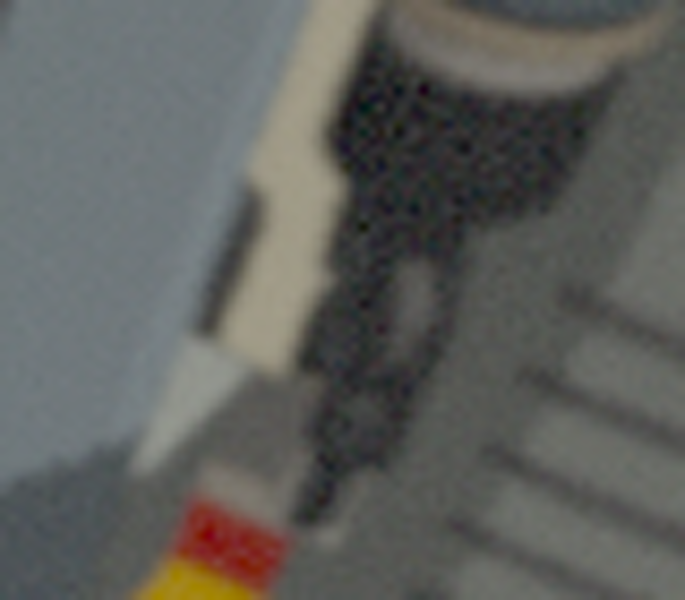

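The start image shows the gripper tip at (310,525) against a prediction of about (260,600). That is an offset along the vertical direction, in a different tool yaw, so the fingers are visually higher rather than sideways. I'll narrow the opening, step down and watch the force.

Call:
carry_out --moves '[{"x":0,"y":0,"z":-0.1,"ax":0,"ay":0,"az":0,"gripper":30},{"x":0,"y":0,"z":-0.05,"ax":0,"ay":0,"az":0,"gripper":28},{"x":0,"y":0,"z":0,"ax":0,"ay":0,"az":0,"gripper":26},{"x":0,"y":0,"z":0,"ax":0,"ay":0,"az":0,"gripper":26},{"x":0,"y":0,"z":0,"ax":0,"ay":0,"az":0,"gripper":26},{"x":0,"y":0,"z":0,"ax":0,"ay":0,"az":0,"gripper":26},{"x":0,"y":0,"z":0,"ax":0,"ay":0,"az":0,"gripper":26},{"x":0,"y":0,"z":0,"ax":0,"ay":0,"az":0,"gripper":26}]'

```text
clock: 6.75
tool_pos: [0.4811, 0.1783, 0.1208]
tool_rot: [[-0.437, 0.9, 0.0], [0.9, 0.437, 0.0], [0.0, 0.0, -1.0]]
ft_force: [0.5, 0.0, -0.3]
gripper_width: 0.0259
grip_force: 0.0
```

```bash
python3 - <<'E'
from h import *
s=get_image("side");f=s["frame"];R=np.array(s["attitude"])
f=np.clip(f.astype(float)**.6*9,0,255).astype(np.uint8)
cv2.imwrite("pics/s6.png",cv2.resize(f[200:260,180:260],(800,600),interpolation=cv2.INTER_CUBIC)[:,:,::-1])
E
```

```text
(no output)
```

View pics/s6.png

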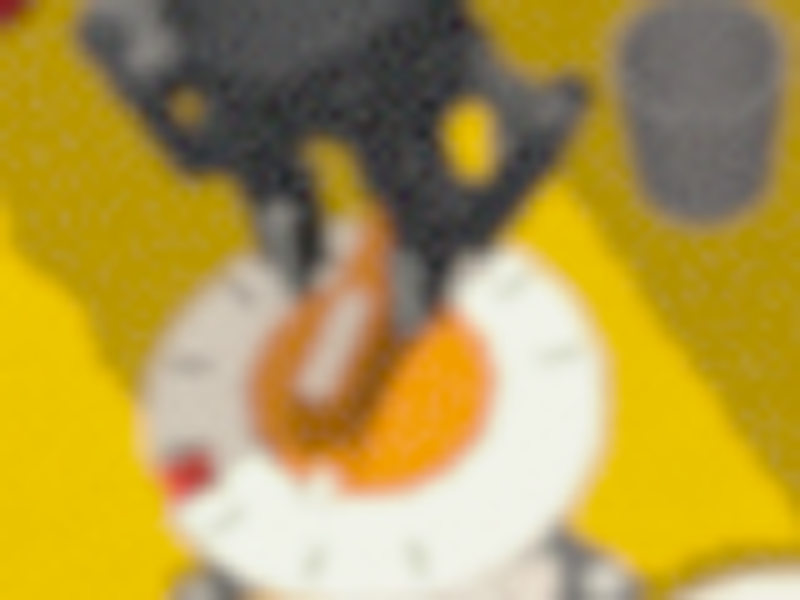

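The tips are now at about (300,283) and (392,330), symmetric about the bar's line at bar-top height, with no contact. So they are still too high. I'll step down, checking the force.

Call:
carry_out --moves '[{"x":0,"y":0,"z":-0.05,"ax":0,"ay":0,"az":0,"gripper":30},{"x":0,"y":0,"z":-0.05,"ax":0,"ay":0,"az":0,"gripper":32},{"x":0,"y":0,"z":-0.05,"ax":0,"ay":0,"az":0,"gripper":32},{"x":0,"y":0,"z":-0.05,"ax":0,"ay":0,"az":0,"gripper":32},{"x":0,"y":0,"z":-0.05,"ax":0,"ay":0,"az":0,"gripper":32},{"x":0,"y":0,"z":0,"ax":0,"ay":0,"az":0,"gripper":32},{"x":0,"y":0,"z":0,"ax":0,"ay":0,"az":0,"gripper":32},{"x":0,"y":0,"z":0,"ax":0,"ay":0,"az":0,"gripper":32}]'

```text
clock: 7.6
tool_pos: [0.4811, 0.1783, 0.1159]
tool_rot: [[-0.437, 0.9, 0.0], [0.9, 0.437, 0.0], [-0.0, 0.0, -1.0]]
ft_force: [-0.2, 0.7, -0.3]
gripper_width: 0.0321
grip_force: 0.0
```

Call:
carry_out --moves '[{"x":0,"y":0,"z":-0.05,"ax":0,"ay":0,"az":0,"gripper":32},{"x":0,"y":0,"z":-0.05,"ax":0,"ay":0,"az":0,"gripper":32},{"x":0,"y":0,"z":-0.05,"ax":0,"ay":0,"az":0,"gripper":32},{"x":0,"y":0,"z":-0.05,"ax":0,"ay":0,"az":0,"gripper":32},{"x":0,"y":0,"z":-0.05,"ax":0,"ay":0,"az":0,"gripper":32},{"x":0,"y":0,"z":0,"ax":0,"ay":0,"az":0,"gripper":32},{"x":0,"y":0,"z":0,"ax":0,"ay":0,"az":0,"gripper":32},{"x":0,"y":0,"z":0,"ax":0,"ay":0,"az":0,"gripper":32}]'

```text
clock: 8.4
tool_pos: [0.4812, 0.1783, 0.1108]
tool_rot: [[-0.437, 0.9, 0.0], [0.9, 0.437, 0.0], [-0.0, 0.0, -1.0]]
ft_force: [-0.7, -0.7, -0.1]
gripper_width: 0.0325
grip_force: 0.0
```

Call:
carry_out --moves '[{"x":0,"y":0,"z":-0.05,"ax":0,"ay":0,"az":0,"gripper":32},{"x":0,"y":0,"z":-0.05,"ax":0,"ay":0,"az":0,"gripper":32},{"x":0,"y":0,"z":-0.1,"ax":0,"ay":0,"az":0,"gripper":32},{"x":0,"y":0,"z":-0.1,"ax":0,"ay":0,"az":0,"gripper":32},{"x":0,"y":0,"z":-0.1,"ax":0,"ay":0,"az":0,"gripper":32},{"x":0,"y":0,"z":-0.1,"ax":0,"ay":0,"az":0,"gripper":32},{"x":0,"y":0,"z":0,"ax":0,"ay":0,"az":0,"gripper":28},{"x":0,"y":0,"z":0,"ax":0,"ay":0,"az":0,"gripper":26}]'

```text
clock: 9.2
tool_pos: [0.4811, 0.1782, 0.1008]
tool_rot: [[-0.437, 0.9, -0.0], [0.9, 0.437, -0.0], [-0.0, -0.0, -1.0]]
ft_force: [0.2, 0.2, 0.3]
gripper_width: 0.026
grip_force: 0.0
```

```bash
python3 - <<'E'
from h import *
s=get_image("side");f=s["frame"]
f=np.clip(f.astype(float)**.6*9,0,255).astype(np.uint8)
cv2.imwrite("pics/s7.png",cv2.resize(f[200:260,180:260],(800,600),interpolation=cv2.INTER_CUBIC)[:,:,::-1])
E
```

```text
(no output)
```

View pics/s7.png

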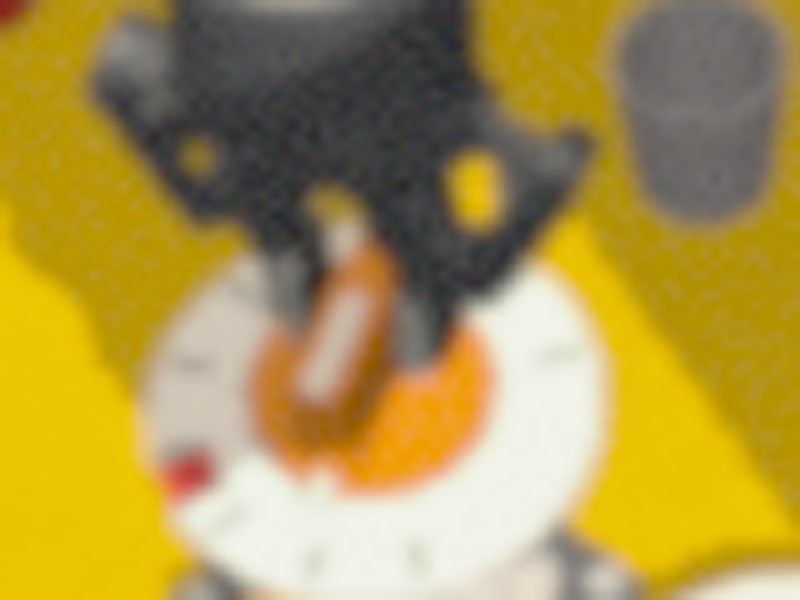

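The fingers now straddle the bar, with the left tip behind it at about (300,330) and the right at (400,365). They overlap it by roughly 11 mm and are well centred. I'll go a little deeper, then close.

Call:
carry_out --moves '[{"x":0,"y":0,"z":-0.1,"ax":0,"ay":0,"az":0,"gripper":26},{"x":0,"y":0,"z":-0.1,"ax":0,"ay":0,"az":0,"gripper":26},{"x":0,"y":0,"z":-0.1,"ax":0,"ay":0,"az":0,"gripper":26},{"x":0,"y":0,"z":-0.05,"ax":0,"ay":0,"az":0,"gripper":26},{"x":0,"y":0,"z":0,"ax":0,"ay":0,"az":0,"gripper":22},{"x":0,"y":0,"z":0,"ax":0,"ay":0,"az":0,"gripper":20},{"x":0,"y":0,"z":0,"ax":0,"ay":0,"az":0,"gripper":20},{"x":0,"y":0,"z":0,"ax":0,"ay":0,"az":0,"gripper":20}]'

```text
clock: 10.05
tool_pos: [0.4815, 0.1784, 0.0939]
tool_rot: [[-0.437, 0.9, 0.001], [0.9, 0.437, 0.0], [-0.0, 0.001, -1.0]]
ft_force: [3.4, 2.4, -3.1]
gripper_width: 0.02
grip_force: 2.0
```

Call:
carry_out --moves '[{"x":0.04,"y":0.02,"z":0,"ax":0,"ay":0,"az":0,"gripper":20},{"x":0,"y":0,"z":0,"ax":0,"ay":0,"az":0,"gripper":18},{"x":0,"y":0,"z":0,"ax":0,"ay":0,"az":0,"gripper":16},{"x":0,"y":0,"z":0,"ax":0,"ay":0,"az":0,"gripper":12},{"x":0,"y":0,"z":0,"ax":0,"ay":0,"az":0,"gripper":10},{"x":0,"y":0,"z":0,"ax":0,"ay":0,"az":0,"gripper":10},{"x":0,"y":0,"z":0,"ax":0,"ay":0,"az":0,"gripper":10},{"x":0,"y":0,"z":0,"ax":0,"ay":0,"az":0,"gripper":10}]'

```text
clock: 10.85
tool_pos: [0.4823, 0.1788, 0.0941]
tool_rot: [[-0.437, 0.9, 0.001], [0.9, 0.437, 0.0], [-0.0, 0.001, -1.0]]
ft_force: [4.7, 2.1, 4.0]
gripper_width: 0.017
grip_force: 59.3
```

```bash
python3 -c "
from h import *
s=get_state();print(s['ft_force'],s['wrist_torque'],s['gripper_width'],s['grip_force'],s['joint_pos'])"
```

```text
[4.71360963 2.12825308 4.03050597] [ 0.40952077 -0.65244463  0.03166846] 0.01699995132692018 59.27254378795624 [ 1.51497311e+01  2.43871778e+01  1.05329515e+02  1.38542193e-03
  5.02332011e+01 -1.07444895e+01]
```

Call:
carry_out --moves '[{"x":0,"y":0,"z":0,"ax":0,"ay":0,"az":-1,"gripper":10},{"x":0,"y":0,"z":0,"ax":0,"ay":0,"az":-1,"gripper":10},{"x":0,"y":0,"z":0,"ax":0,"ay":0,"az":-1,"gripper":10},{"x":0,"y":0,"z":0,"ax":0,"ay":0,"az":-1,"gripper":10},{"x":0,"y":0,"z":0,"ax":0,"ay":0,"az":-1,"gripper":10},{"x":0,"y":0,"z":0,"ax":0,"ay":0,"az":-1,"gripper":10},{"x":0,"y":0,"z":0,"ax":0,"ay":0,"az":-1,"gripper":10},{"x":0,"y":0,"z":0,"ax":0,"ay":0,"az":-0.33,"gripper":10}]'

```text
clock: 11.65
tool_pos: [0.481, 0.1787, 0.094]
tool_rot: [[0.314, 0.949, -0.002], [0.949, -0.314, -0.0], [-0.001, -0.002, -1.0]]
ft_force: [-3.7, 2.3, 11.5]
gripper_width: 0.017
grip_force: 60.3
```

```bash
python3 - <<'E'
from h import *
s=get_image("side");f=s["frame"]
g=np.clip(f.astype(float)**.6*9,0,255).astype(np.uint8)
cv2.imwrite("pics/s8.png",cv2.resize(g[205:265,185:265],(800,600),interpolation=cv2.INTER_CUBIC)[:,:,::-1])
st=get_state();print(st['ft_force'],st['wrist_torque'],st['gripper_width'],st["tool_rot"][:,0],st["tool_pos"])
R=np.array(s["attitude"])
P=lambda p:(((lambda q:q[:2]/q[2])(s["mtx"]@(R.T@(np.array(p)-s["xyz"])))-[185,205])*10).round()
E
```

```text
[-2.31217822  1.94703945 10.90177188] [0.49586968 0.56064734 0.03958367] 0.017256198237605817 [ 3.14369837e-01  9.49300342e-01 -6.83495006e-04] [0.48099649 0.17873196 0.09400212]
```

View pics/s8.png

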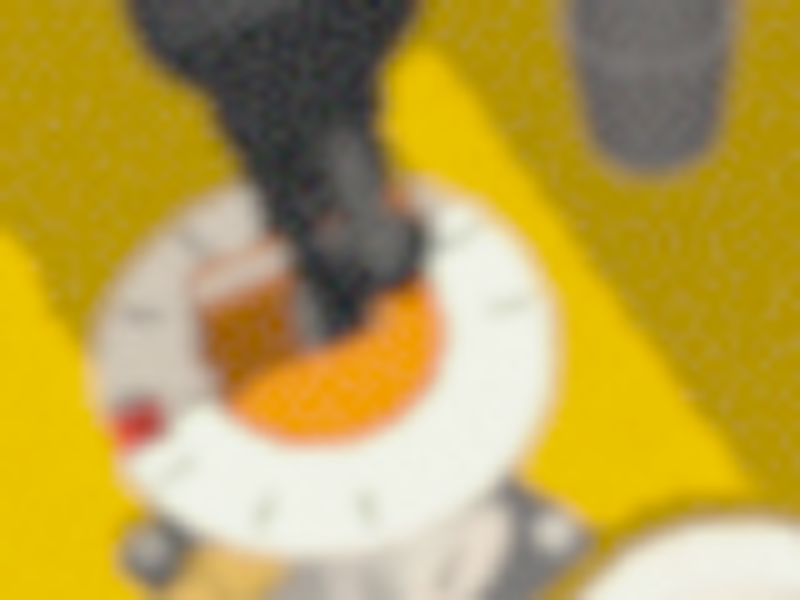

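Grip has turned the bar: its base edge runs from about (230,388) to (335,345), the stripe from (200,288) to (280,252), and the mark sits at (138,422). I'll compute the angles from those.

```bash
python3 - <<'E'
from h import *
s=get_image("side")
p=lambda x,y,z:onplane(s,185+x/10-.45,205+y/10-.45,z)
A=lambda v:round(float(np.degrees(np.arctan2(v[1],v[0]))),1)
print("base",A(p(230,388,.116)-p(335,345,.116)),p(230,388,.116))
print("stripe",A(p(200,288,.154)-p(280,252,.154)),p(200,288,.154))
m=p(138,422,.109);print("mark",m)
for c in(p(325,357,.106),np.array([.481,.179,.1])):print(c,A(m-c))
# orange/red masks: far-left orange extent
h=cv2.cvtColor(s["frame"],cv2.COLOR_RGB2HSV)
v=h[225:255,192:225]
red=((v[...,0]<5)|(v[...,0]>170))&(v[...,1]>130)
print("red",[ (u+192,w+225) for w,u in np.argwhere(red)])
E
```

```text
base 71.5 [0.48227283 0.21146153 0.116     ]
stripe 74.4 [0.48911963 0.21062863 0.154     ]
mark [0.49582126 0.23328183 0.109     ]
[0.47740341 0.18297518 0.106     ] 69.9
[0.481 0.179 0.1  ] 74.7
red [(np.int64(199), np.int64(245)), (np.int64(197), np.int64(246)), (np.int64(198), np.int64(246)), (np.int64(199), np.int64(246)), (np.int64(200), np.int64(246)), (np.int64(197), np.int64(247)), (np.int64(198), np.int64(247)), (np.int64(199), np.int64(247)), (np.int64(200), np.int64(247)), (np.int64(198), np.int64(248)), (np.int64(199), np.int64(248)), (np.int64(198), np.int64(249))]
```

The pointer at about 72° agrees with the mark at about 72°. Now pull.

Call:
carry_out --moves '[{"x":0,"y":0,"z":0.1,"ax":0,"ay":0,"az":0,"gripper":10},{"x":0,"y":0,"z":0.15,"ax":0,"ay":0,"az":0,"gripper":10},{"x":0,"y":0,"z":0.15,"ax":0,"ay":0,"az":0,"gripper":10},{"x":0,"y":0,"z":0.15,"ax":0,"ay":0,"az":0,"gripper":10},{"x":0,"y":0,"z":0.1,"ax":0,"ay":0,"az":0,"gripper":10},{"x":0,"y":0,"z":0.1,"ax":0,"ay":0,"az":0,"gripper":10},{"x":0,"y":0,"z":0.05,"ax":0,"ay":0,"az":0,"gripper":10},{"x":0,"y":0,"z":0,"ax":0,"ay":0,"az":0,"gripper":10}]'

```text
clock: 12.55
tool_pos: [0.481, 0.1786, 0.1097]
tool_rot: [[0.31, 0.951, -0.002], [0.951, -0.31, -0.0], [-0.001, -0.002, -1.0]]
ft_force: [-2.6, 3.9, -2.6]
gripper_width: 0.0171
grip_force: 58.9
```

Call:
carry_out --moves '[{"x":0,"y":0,"z":0.05,"ax":0,"ay":0,"az":0,"gripper":10},{"x":0,"y":0,"z":0.05,"ax":0,"ay":0,"az":0,"gripper":10},{"x":0,"y":0,"z":0.03,"ax":0,"ay":0,"az":0,"gripper":10},{"x":0,"y":0,"z":0.02,"ax":0,"ay":0,"az":0,"gripper":10},{"x":0,"y":0,"z":0,"ax":0,"ay":0,"az":0,"gripper":10},{"x":0,"y":0,"z":0,"ax":0,"ay":0,"az":0,"gripper":10},{"x":0,"y":0,"z":0,"ax":0,"ay":0,"az":0,"gripper":10},{"x":0,"y":0,"z":0,"ax":0,"ay":0,"az":0,"gripper":10}]'

```text
clock: 13.35
tool_pos: [0.4809, 0.1786, 0.1122]
tool_rot: [[0.311, 0.951, -0.002], [0.951, -0.311, -0.0], [-0.001, -0.002, -1.0]]
ft_force: [-0.9, 5.5, -9.0]
gripper_width: 0.0172
grip_force: 58.8
```

Call:
carry_out --moves '[{"x":0,"y":0,"z":0.04,"ax":0,"ay":0,"az":0,"gripper":10},{"x":0,"y":0,"z":0.03,"ax":0,"ay":0,"az":0,"gripper":10},{"x":0,"y":0,"z":0.03,"ax":0,"ay":0,"az":0,"gripper":10},{"x":0,"y":0,"z":0,"ax":0,"ay":0,"az":0,"gripper":10},{"x":0,"y":0,"z":0,"ax":0,"ay":0,"az":0,"gripper":10},{"x":0,"y":0,"z":0,"ax":0,"ay":0,"az":0,"gripper":10},{"x":0,"y":0,"z":0,"ax":0,"ay":0,"az":0,"gripper":10},{"x":0,"y":0,"z":0,"ax":0,"ay":0,"az":0,"gripper":10}]'

```text
clock: 14.15
tool_pos: [0.4807, 0.1785, 0.1125]
tool_rot: [[0.31, 0.951, -0.003], [0.951, -0.311, -0.001], [-0.002, -0.003, -1.0]]
ft_force: [6.3, 7.2, -30.2]
gripper_width: 0.0169
grip_force: 59.8
```

The knob is at its stop: 30 N with no further rise. I'll relax, open and lift away.

Call:
carry_out --moves '[{"x":0,"y":0,"z":-0.04,"ax":0,"ay":0,"az":0,"gripper":10},{"x":0,"y":0,"z":0,"ax":0,"ay":0,"az":0,"gripper":16},{"x":0,"y":0,"z":0,"ax":0,"ay":0,"az":0,"gripper":25},{"x":0,"y":0,"z":0,"ax":0,"ay":0,"az":0,"gripper":40},{"x":0,"y":0,"z":0,"ax":0,"ay":0,"az":0,"gripper":45},{"x":0,"y":0,"z":0,"ax":0,"ay":0,"az":0,"gripper":45},{"x":0,"y":0,"z":0,"ax":0,"ay":0,"az":0,"gripper":45},{"x":0,"y":0,"z":0,"ax":0,"ay":0,"az":0,"gripper":45}]'

```text
clock: 14.95
tool_pos: [0.482, 0.1786, 0.1142]
tool_rot: [[0.31, 0.951, 0.0], [0.951, -0.31, 0.0], [0.0, 0.0, -1.0]]
ft_force: [-0.3, 0.4, -0.0]
gripper_width: 0.0447
grip_force: 0.0
```

Call:
carry_out --moves '[{"x":0,"y":0,"z":0.3,"ax":0,"ay":0,"az":0,"gripper":45},{"x":0,"y":0,"z":0.6,"ax":0,"ay":0,"az":0,"gripper":45},{"x":0,"y":0,"z":1,"ax":0,"ay":0,"az":0,"gripper":45},{"x":0,"y":0,"z":1,"ax":0,"ay":0,"az":0,"gripper":45},{"x":0,"y":0,"z":1,"ax":0,"ay":0,"az":0,"gripper":45},{"x":0,"y":0,"z":1,"ax":0,"ay":0,"az":0,"gripper":45},{"x":0,"y":0,"z":1,"ax":0,"ay":0,"az":0,"gripper":45},{"x":0,"y":0,"z":1,"ax":0,"ay":0,"az":0,"gripper":45}]'

```text
clock: 15.75
tool_pos: [0.4819, 0.1787, 0.254]
tool_rot: [[0.31, 0.951, 0.001], [0.951, -0.31, 0.0], [0.001, 0.001, -1.0]]
ft_force: [0.7, 0.3, 0.4]
gripper_width: 0.0451
grip_force: 0.0
```

Call:
carry_out --moves '[{"x":0,"y":-1,"z":0,"ax":0,"ay":0,"az":0,"gripper":45},{"x":0,"y":-1,"z":0,"ax":0,"ay":0,"az":0,"gripper":45},{"x":0,"y":-1,"z":0,"ax":0,"ay":0,"az":0,"gripper":45},{"x":0,"y":-1,"z":0,"ax":0,"ay":0,"az":0,"gripper":45},{"x":0,"y":-1,"z":0,"ax":0,"ay":0,"az":0,"gripper":45},{"x":0,"y":-1,"z":0,"ax":0,"ay":0,"az":0,"gripper":45},{"x":0,"y":-1,"z":0,"ax":0,"ay":0,"az":0,"gripper":45},{"x":0,"y":-1,"z":0,"ax":0,"ay":0,"az":0,"gripper":45}]'

```text
clock: 16.55
tool_pos: [0.4819, 0.0179, 0.2531]
tool_rot: [[0.31, 0.951, 0.001], [0.951, -0.31, -0.0], [0.0, 0.001, -1.0]]
ft_force: [0.2, -0.1, -0.0]
gripper_width: 0.0449
grip_force: 0.0
```

```bash
python3 - <<'E'
from h import *
import pickle
s=get_image("side");t=get_image("top");pickle.dump((t,s),open("b.pkl","wb"))
g=lambda f:np.clip(f.astype(float)**.6*9,0,255).astype(np.uint8)
a=cv2.resize(g(s["frame"][205:275,180:250]),(400,400),interpolation=cv2.INTER_CUBIC);b=cv2.resize(g(t["frame"][163:233,168:238]),(400,400),interpolation=cv2.INTER_CUBIC)
cv2.imwrite("pics/s9.png",np.hstack([a,b])[:,:,::-1])
E
```

```text
(no output)
```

View pics/s9.png

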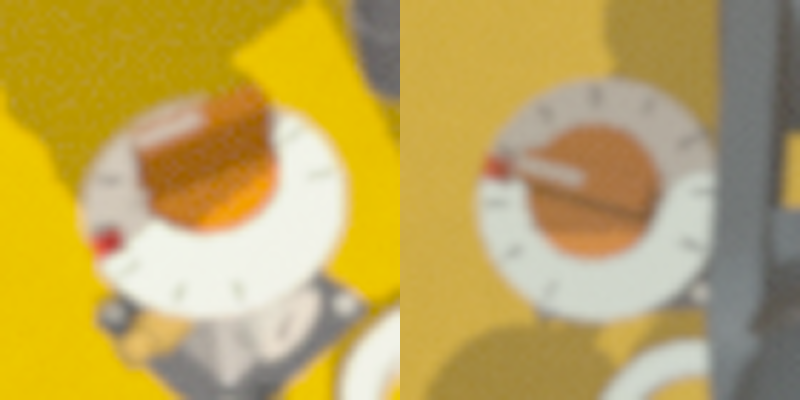

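The knob is out: in the side crop the skirt's bottom moved from y=252 to 228. In the top crop the stripe runs from (585,180) to (515,153), with the mark at (497,167). I'll check the angle numerically.

```bash
python3 - <<'E'
from h import *
import pickle
t,s=pickle.load(open("b.pkl","rb"));k=.175
T=lambda x,y:(168+(x-400)*k-.41,163+y*k-.41)
S=lambda x,y:(180+x*k-.41,205+y*k-.41)
A=lambda v:round(float(np.degrees(np.arctan2(v[1],v[0]))),1)
o=onplane(t,*T(517,154),.172);i=onplane(t,*T(584,180),.172);print("stripe",A(o-i),o,i)
print("bar edge",A(onplane(t,*T(525,178),.172)-onplane(t,*T(645,218),.172)))
m=onplane(t,*T(497,167),.109);print("mark",m)
for c in(onplane(t,*T(599,199),.106),np.array([.481,.179,0])):print(c,"mark",A(m-c),"tip",A(o-c))
print("side stripe",A(onplane(s,*S(137,140),.172)-onplane(s,*S(203,115),.172)))
a=onplane(s,*S(137,140),.172);b=onplane(s,*S(203,115),.172);print(a,b)
h=cv2.cvtColor(t["frame"],cv2.COLOR_RGB2HSV);v=h[180:205,178:192]
w=np.argwhere((((v[...,0]<6)|(v[...,0]>170))&(v[...,1]>120)));print("red",w.mean(0)[::-1]+[178,180],len(w),T(497,167))
E
```

```text
stripe 67.0 [0.49538377 0.21137598 0.172     ] [0.48163729 0.17895203 0.172     ]
bar edge 69.8
mark [0.49868019 0.23129034 0.109     ]
[0.48106623 0.17988003 0.106     ] mark 71.1 tip 65.6
[0.481 0.179 0.   ] mark 71.3 tip 66.0
side stripe 70.3
[0.48984573 0.21070552 0.172     ] [0.47907862 0.18056013 0.172     ]
red [184.  192.5] 2 (184.565, 191.815)
```

```bash
python3 -c "
from rig import sign_off
print(sign_off())"
```

```text
the job is handed in; nothing more can be done
None
```

I turned the orange knob to the red mark (pointer measured at 67–72°, mark at about 71°), pulled it out to its stop, let go and handed the job in; I never touched the blue knob, and no verdict came back.

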